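# Set the long cold chisel in the sloping rest

### The job

The long cold chisel is next for sharpening at the grinder. Pick it up from the bench and lay it in both saddles of the sloping steel rest, cutting edge down close to the toe stop and head up, so that it can be taken again by its head at the new angle. Set it down rather than drop it, let go, and leave the short chisel where it lies.

Things in the scene. Friction and masses are not known exactly. Their poses are not given: they have to be found in the camera images.
- chisel_mid (a point): Centre of the long cold chisel, a loose flat dark steel bar 240 mm long, 23 wide, 13 thick, about 0.45 kg, lying flat on the bench (this point 6.5 mm up). x runs along it to the narrower dark struck head (x = +120 mm); the bright wedge with its flared cutting edge, 32 mm wide, is at x = -120 mm; y is across its width, z through its thickness, up. Grip it across its width at the middle.
- rest_seat (a point): Where the long chisel's centre belongs in the rest: 110 mm above the bench, midway between the saddles. x runs up the slope, 30 degrees above level, from toe stop (low end) to high end; y level, across; z normal to the slope. Saddles at x = -60 and +60 mm, each 20 mm long: flat floor at z = -6.5 mm, slot 42 mm wide, walls up to z = +11.5 mm. Open sides between them for fingers.
- rest: The sloping rest, a grey steel stand bolted to the bench, base 200 x 100 mm; its place and yaw vary. Origin on the bench straight below the seat point, z up, x towards its high end, away from the robot. The toe stop's face is 128 mm down the slope from the seat point, so a centred chisel's edge is 8 mm from it; a chisel does not slide by itself. A 16 mm wide spine runs 34 mm below the seat point.
- short_chisel_mid (a point): Centre of the short cold chisel, of the same kind and section (23 x 13 mm) but only 140 mm long, lying flat on the bench; not to be moved. x axis along it to its head.
Things that resemble listed ones, but are neither listed nor needed, are in the scene too. What is shaped like the part that bears chisel_mid but green is not meant.

How it is judged:
By the outcome, as a careful person would: the job done as asked, in the order asked, and still so for the second after the job is handed in, with the robot touching nothing.
It also fails if it takes over 48 s, if anything falls off the work surface, if the arm or the gripper's body presses on something with over 40 N, if the wrist force passes 120 N, or if a joint passes its speed limit or range.

### The arm

A 6-joint arm with a two-finger parallel gripper is mounted at the origin on the work surface. World frame = base frame: x ahead of the robot, y to its left, z up, the work surface at z = 0. Lengths are in m, angles in rad, forces in N, time in s.
With the tool pointing down it reaches from about 0.35 to 0.775 m from the base axis. Payload 7.3 kg.
Tool frame: the origin (TCP) lies at the very end of the fingers, on their centre line; the grasp point (between the pads) lies 19 mm behind it; z points along the fingers, y is the line along which they close (so a half turn about z gives the same grasp; the last joint's range is limited). The gripper opens to 92 mm and grips with 3 to 60 N. Pads are 19 mm wide; open, the fingers measure 130 mm over their backs; the gripper's body (75 mm by 190 mm) begins 47 mm behind the grasp point.
Start: joints at [1.103, 0.342, 1.524, -0, 1.275, -0.146], TCP at [0.166, 0.498, 0.227] pointing down, gripper open.
Joint ranges: [-2.53, 2.53], [-0.77, 2.02], [0.04, 2.7], [-1, 4.14], [0.28, 2.66], [-3.11, 3.11]. Speed limits (rad/s): [2.57, 2.57, 3.14, 3.14, 3.14, 3.14].

### API

Orientations are given as [roll, pitch, yaw] about the fixed x, y, z axes, in that order (R = Rz(yaw) Ry(pitch) Rx(roll)).
In Python, from cell import * gives the robot as it stands.
- The arm moves only by the tool step_arm, never from a script. Its argument "commands" is a list of rows, each a list of 7 numbers: the opening, from 0 (shut) to 1 (fully open), then the shift along the world's x, y, z in cm, then the turn, a rotation vector about the world's x, y, z in rad. A call has 1 to 5 rows; each row is the pose to reach, as a shift and turn from the pose commanded when the call began; what a row does not reach only later rows make up. A row lasts 1/12 s, in which the tool goes at most 41.7 mm and 7.16 degrees, less where a joint would pass 70% of its speed; a pose out of reach is approached as far as the arm can. A call with a gripper value outside its range is refused whole. The fingers move at their own pace and stop on an object; "grip_force" is the grip in N (left out, the last holds). Time passes only in rows, so rows that repeat a pose let the fingers close. It gives the time, the measured TCP pose, the force, the opening and the grip force at its end, in the units of the state.
- observe(): the state, without advancing time (a new reading comes with each control period).
- read_camera(name): name is "scene" or "top" or "wrist"; returns the picture (400x640x3 uint8, red, green, blue); there is no depth.
- camera_model(name): a dict with "vfov" (degrees; the focal length in pixels is half the picture's height over the tangent of half this angle, whatever the lens; pixels are square), "cx", "cy" (the principal point, pixels), "world_to_cam" (4x4, takes a point from world to camera coordinates). Camera axes: x right, y up, looking along -z (the intrinsics and any distortion apply to the point x, -y, -z); pixel columns grow to the right and rows downward; lengths in m; the calibration is good to about 2 mm. A picture is of the moment at which its call begins: read the wrist's pose just before it. camera_model takes no time and is no camera call; for the wrist camera it gives the pose at the moment of the call.
- hand_in(): hands the job in; it is judged then, once.
The state is a dict: "time": time; "qpos": joint angles; "qvel": joint speeds; "joint_efforts": joint torques, N m; "tool_pos": TCP position; "tool_rot": TCP orientation; "contact_force": force on the tool from outside, world axes, zero at the start; "torque": the same for the moment, N m; "opening": finger opening in m; "grip_force": force on a finger pad.
Only numpy, scipy, OpenCV 4.12 (cv2) and the standard library are available. Lean on these libraries where they do the work, as an engineer would, in place of code of your own. Each camera call takes 0.05 s, during which the arm holds its last target. There are 200 camera calls.

## Working session

There is one attempt and no reset: what is moved stays moved. The work goes in short steps, Python scripts to look and compute and a tool call to move; the robot and the scene stay as the last step left them, time stands still between calls to the robot, and variables do not carry over. Pictures are saved under pics/ and viewed, at most 10 in all, crops included, and the job is handed in when it is done.

Besides the shell and the picture viewer there is one more tool, called after "Emit:" as name([rows], argument=value, ...), one row to a line, values as JSON. step_arm: Moves the arm, as the interface text tells. Its arguments: {"type":"object","properties":{"commands":{"type":"array"},"grip_force":{"type":"number"}},"required":["commands"]}

```bash
mkdir -p pics
python3 - <<'E'
from cell import *
import cv2
s=observe(); print(s['time'],s['tool_pos'],s['tool_rot'],s['opening'])
for n in ['scene','top']:
    im=read_camera(n); cv2.imwrite(f'pics/{n}0.png',im[:,:,::-1])
    m=camera_model(n); print(n,m)
E
```

```text
0.0 [0.16583408 0.49769399 0.2260646 ] [-3.14008126e+00 -2.19669494e-04  2.81980854e+00] 0.09167937754791743
scene {'vfov': 42.7819290782409, 'cx': 323.44986031996393, 'cy': 199.4602571869714, 'world_to_cam': array([[ 0.74961343,  0.66184578, -0.00631356, -0.49951151],
       [-0.52985208,  0.60577795,  0.5935401 ,  0.13883382],
       [ 0.39665663, -0.44158037,  0.80477965, -1.79566381],
       [ 0.        ,  0.        ,  0.        ,  1.        ]])}
top {'vfov': 55.33355642649024, 'cx': 321.881997185433, 'cy': 205.18252956321408, 'world_to_cam': array([[ 0.02448923, -0.99944734,  0.02247854,  0.11658507],
       [ 0.99654472,  0.02619086,  0.07882047, -0.55067484],
       [-0.07936564,  0.02047061,  0.99663536, -1.15388234],
       [ 0.        ,  0.        ,  0.        ,  1.        ]])}
```

View pics/top0.png

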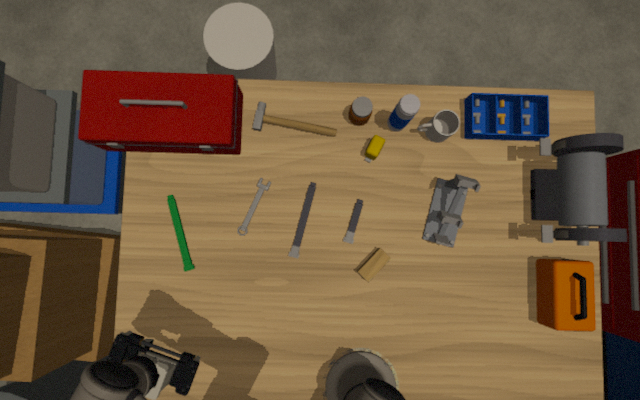

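View pics/scene0.png

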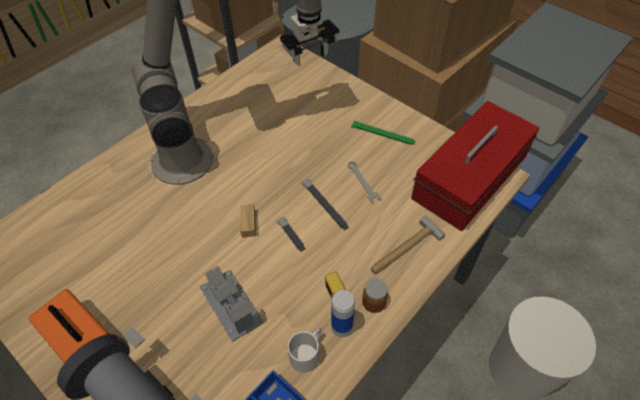

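Top view candidates for the long chisel: the dark long bar at (303,220), the green bar at (180,232), the short chisel at (353,220) and the wrench at (255,207). By the description I choose (303,220): dark, with its bright edge at (295,253) and its head at (312,184). The grey rest is at (450,210). I'll check this in a close crop.

Run:
```python
import cv2, numpy as np
a=cv2.imread('pics/top0.png'); b=cv2.imread('pics/scene0.png')
c=cv2.resize(a[165:270,280:490][:, :],None,fx=3.8,fy=3.8,interpolation=cv2.INTER_CUBIC)
cv2.imwrite('pics/crop_top.png',c)
d=cv2.resize(b[255:345,190:280],None,fx=6,fy=6,interpolation=cv2.INTER_CUBIC)
cv2.imwrite('pics/crop_sc.png',d)
```

```text
(no output)
```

View pics/crop_top.png

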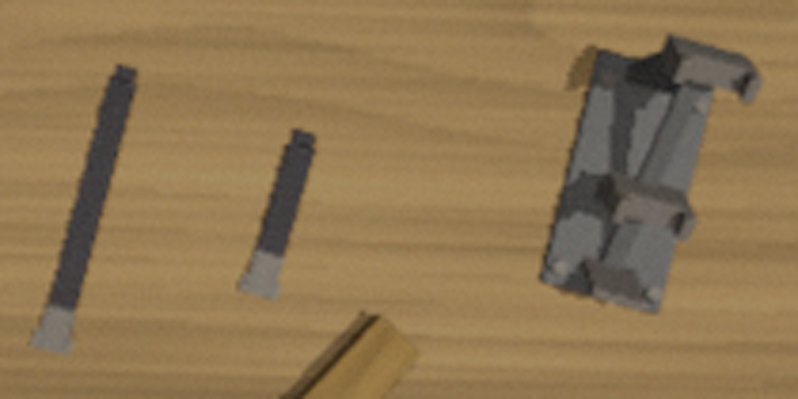

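View pics/crop_sc.png

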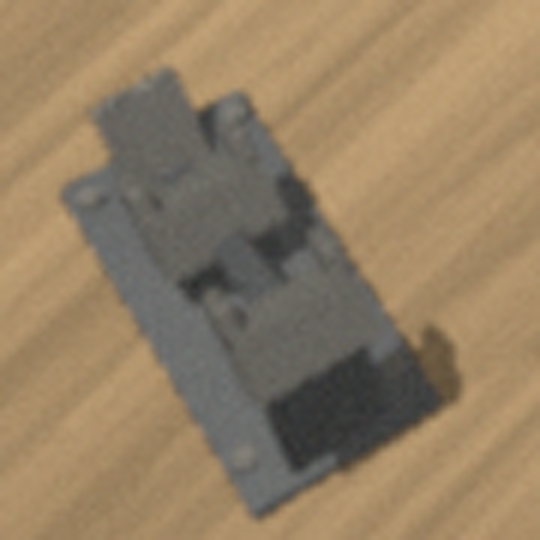

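The crop confirms the choice: a long dark bar with its head at about (313,183) and its bright flared edge at about (294,255). The short one next to it ends at (359,200) and (348,242). The rest's base corners are at about (422,239), (454,247) and (437,178), and its high end is at the top, away from the robot.

```bash
cat > h.py <<'E'
from cell import *
import cv2, numpy as np
def ray(n,uv,m=None):
    m=m or camera_model(n); f=200/np.tan(np.radians(m['vfov'])/2)
    T=m['world_to_cam']; R,t=T[:3,:3],T[:3,3]
    d=R.T@np.array([(uv[0]-m['cx'])/f,-(uv[1]-m['cy'])/f,-1]); return -R.T@t,d
def onz(n,uv,z,m=None):
    o,d=ray(n,uv,m); return o+d*(z-o[2])/d[2]
def proj(n,p,m=None):
    m=m or camera_model(n); f=200/np.tan(np.radians(m['vfov'])/2)
    q=m['world_to_cam']@np.r_[p,1]; return np.array([m['cx']-f*q[0]/q[2],m['cy']+f*q[1]/q[2]])
def chisel(n,im,m,box,z=.013,thr=95):
    u0,v0,u1,v1=box
    sub=im[v0:v1,u0:u1].astype(int)
    mask=((sub[...,0]-sub[...,2])<22).astype(np.uint8)
    k,l,st,c=cv2.connectedComponentsWithStats(mask); i=1+np.argmax(st[1:,4])
    cn=max(cv2.findContours((l==i).astype(np.uint8),0,1)[0],key=cv2.contourArea)
    return cv2.minAreaRect(cn),cn.reshape(-1,2)+[u0,v0]
def bench(n,cn,z,m=None):
    P=np.array([onz(n,p,z,m)[:2] for p in cn]); (c,s,a)=cv2.minAreaRect((P*1000).astype(np.float32))
    return c,s,a
E
python3 - <<'E'
from h import *
im=cv2.imread('pics/top0.png')[:,:,::-1]
for b in [(285,175,325,265),(335,190,370,250)]:
    r,cn=chisel('top',im,None,b); print(bench('top',cn,.010))
for p in [(312.9,182.8),(293.7,255.5)]: print(onz('top',p,.01))
print('base',[onz('top',(280+u/3.8,165+v/3.8),.01).round(3) for u,v in [(542,280),(660,312),(597,50),(712,90)]])
print('scene',[onz('scene',(190+u/6,255+v/6),.01).round(3) for u,v in [(62,188),(258,518),(450,400),(240,92)]])
E
```

```text
((504.71478271484375, 189.9935302734375), (26.820697784423828, 235.43167114257812), 77.32402801513672)
((504.603515625, 32.15869903564453), (27.01799201965332, 134.938720703125), 76.50712585449219)
[0.61762977 0.16003416 0.01      ]
[0.39125663 0.21298807 0.01      ]
base [array([ 0.452, -0.185,  0.01 ]), array([ 0.429, -0.282,  0.01 ]), array([ 0.643, -0.23 ,  0.01 ]), array([ 0.612, -0.326,  0.01 ])]
scene [array([ 0.433, -0.279,  0.01 ]), array([ 0.628, -0.329,  0.01 ]), array([ 0.653, -0.231,  0.01 ]), array([ 0.459, -0.186,  0.01 ])]
```

Emit:
step_arm([
  [1,33.9,-30.8,-2,0,0,0.09],
  [1,33.9,-30.8,-2,0,0,0.09],
  [1,33.9,-30.8,-2,0,0,0.09],
  [1,33.9,-30.8,-2,0,0,0.09],
  [1,33.9,-30.8,-2,0,0,0.09],
], grip_force=45)

```text
time: 0.52
tool_pos: [0.3209, 0.3566, 0.2173]
tool_rot: [-3.141, -0.0, 2.911]
contact_force: [0.2, 0.5, 0.3]
opening: 0.0919
grip_force: 0.0
```

Emit:
step_arm([
  [1,18.4,-16.7,-0.8,0,0,0],
  [1,18.4,-16.7,-0.8,0,0,0],
  [1,18.4,-16.7,-0.8,0,0,0],
  [1,18.4,-16.7,-0.8,0,0,0],
  [1,18.4,-16.7,-0.8,0,0,0],
])

```text
time: 0.93
tool_pos: [0.4753, 0.2164, 0.2106]
tool_rot: [-3.141, -0.001, 2.91]
contact_force: [0.5, 0.1, -0.4]
opening: 0.0922
grip_force: 0.0
```

Emit:
step_arm([
  [1,2.9,-2.6,-0.1,0,0,0],
  [1,2.9,-2.6,-0.1,0,0,0],
  [1,2.9,-2.6,-0.1,0,0,0],
])

```text
time: 1.18
tool_pos: [0.504, 0.1906, 0.2091]
tool_rot: [-3.141, -0.001, 2.906]
contact_force: [-0.1, -0.6, -0.5]
opening: 0.0922
grip_force: 0.0
```

Run:
```python
from h import *
import pickle
s=observe(); m=camera_model('wrist'); im=read_camera('wrist'); cv2.imwrite('pics/w1.png',im[:,:,::-1]); pickle.dump(m,open('w1.pkl','wb'))
print(s['tool_pos'],s['tool_rot'],m)
```

```text
[0.50404213 0.19059268 0.20905341] [-3.14109510e+00 -1.44040003e-03  2.90602800e+00] {'vfov': 70.6508640170659, 'cx': 323.5593657337883, 'cy': 196.40459411395798, 'world_to_cam': array([[ 0.23262754,  0.97256511, -0.00123665, -0.30285676],
       [-0.9384844 ,  0.22414176, -0.26269279,  0.4600553 ],
       [-0.25520866,  0.06227015,  0.96487873, -0.25536801],
       [ 0.        ,  0.        ,  0.        ,  1.        ]])}
```

View pics/w1.png

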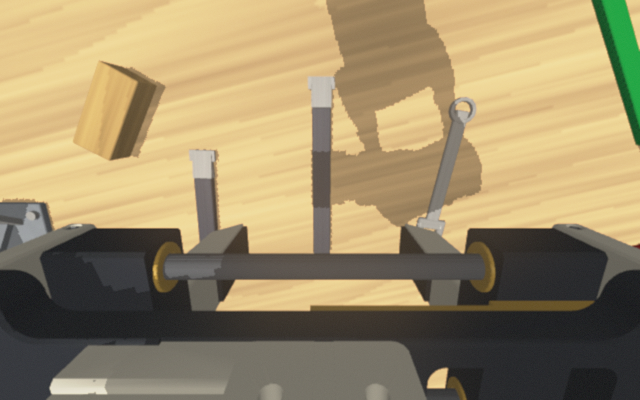

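The wrist view shows the chisel running from its bright edge at (321,77) down to the gripper at (322,250). The fingers straddle it, and the short chisel at (205,200) is near the left finger.

Run:
```python
from h import *
import pickle
m=pickle.load(open('w1.pkl','rb')); im=cv2.imread('pics/w1.png')[:,:,::-1].astype(int)
pts=[]
for v in range(110,245,6):
    r=im[v,300:345]; x=np.where(r[:,0]-r[:,2]<15)[0]+300
    x=x[abs(x-322)<14]; a,b=x.min(),x.max()+1
    A=onz('wrist',(a,v),.013,m);B=onz('wrist',(b,v),.013,m); pts.append(np.r_[(A+B)/2,np.linalg.norm(A-B)])
pts=np.array(pts); print(pts[::4].round(4))
p=np.polyfit(pts[:,0],pts[:,1],1); print('yaw',np.degrees(np.arctan(p[0])), 'y at .5045',np.polyval(p,.5045), 'resid',(pts[:,1]-np.polyval(p,pts[:,0])).std())
E0=onz('wrist',(321,77),.004,m); print('edge',E0, 'mid',E0[:2]+.12*np.array([1,p[0]])/np.hypot(1,p[0]))
# other chisel
for uv in [(191,151),(214,151),(201,235),(217,235)]: print(onz('wrist',uv,.007,m).round(4))
```

```text
Traceback (most recent call last):
ValueError: zero-size array to reduction operation minimum which has no identity
```

Run:
```python
from h import *
import pickle
m=pickle.load(open('w1.pkl','rb')); im=cv2.imread('pics/w1.png')[:,:,::-1].astype(float)
pts=[]
for v in range(110,245,6):
    r=im[v,300:345]; x=np.where(r[:,2]/(r[:,0]+1)>.85)[0]+300
    x=x[abs(x-322)<14]
    if len(x)<5: print(v,len(x),im[v,322]);continue
    a,b=x.min(),x.max()+1
    A=onz('wrist',(a,v),.013,m);B=onz('wrist',(b,v),.013,m); pts.append(np.r_[(A+B)/2,np.linalg.norm(A-B)])
pts=np.array(pts); print(pts[::4].round(4))
p=np.polyfit(pts[:,0],pts[:,1],1); print('yaw',np.degrees(np.arctan(p[0])), 'y at .5045',np.polyval(p,.5045), 'resid',(pts[:,1]-np.polyval(p,pts[:,0])).std())
E0=onz('wrist',(321,77),.004,m); print('edge',E0, 'mid',E0[:2]+.12*np.array([1,p[0]])/np.hypot(1,p[0]))
for uv in [(191,151),(214,151),(201,235),(217,235)]: print(onz('wrist',uv,.007,m).round(4))
```

```text
158 0 [94. 85. 79.]
164 1 [93. 85. 78.]
170 0 [93. 82. 76.]
176 0 [94. 84. 77.]
182 0 [94. 84. 78.]
188 0 [95. 85. 78.]
194 0 [93. 84. 77.]
200 0 [93. 83. 75.]
206 0 [95. 84. 78.]
[[0.4256 0.2071 0.013  0.0204]
 [0.4529 0.2005 0.013  0.0208]
 [0.5507 0.1769 0.013  0.0198]
 [0.5839 0.1689 0.013  0.0203]]
yaw -13.631097458724705 y at .5045 0.18822456483191893 resid 0.0006555487918258683
edge [0.38847704 0.21534058 0.004     ] mid [0.50509703 0.18706023]
[0.4352 0.0346 0.007 ]
[0.442 0.063 0.007]
[0.5466 0.0076 0.007 ]
[0.5517 0.029  0.007 ]
```

Emit:
step_arm([
  [1,0.1,-0.2,-4,0,0,0],
  [1,0.1,-0.2,-8,0,0,0],
  [0.7,0.1,-0.2,-12,0,0,0],
  [0.6,0.1,-0.2,-16,0,0,0],
  [0.6,0.1,-0.2,-18,0,0,0],
])

```text
time: 1.65
tool_pos: [0.5003, 0.1911, 0.026]
tool_rot: [-3.139, -0.006, 2.912]
contact_force: [-0.4, -0.9, -0.1]
opening: 0.0764
grip_force: 0.0
```

Emit:
step_arm([
  [0.6,0,0,-1.2,0,0,0],
  [0.6,0,0,-2,0,0,0],
  [0.6,0,0,-2.3,0,0,0],
  [0.6,0,0,-2.5,0,0,0],
  [0.6,0,0,-2.5,0,0,0],
])

```text
time: 2.07
tool_pos: [0.5044, 0.1908, 0.0056]
tool_rot: [3.141, 0.001, 2.911]
contact_force: [0.1, -0.1, -0.3]
opening: 0.0553
grip_force: 0.0
```

Emit:
step_arm([
  [0.6,0.1,-0.2,-0.2,0,0,0],
  [0.2,0.1,-0.2,-0.2,0,0,0],
  [0,0.1,-0.2,-0.2,0,0,0],
  [0,0.1,-0.2,-0.2,0,0,0],
  [0,0.1,-0.2,-0.2,0,0,0],
])

```text
time: 2.48
tool_pos: [0.5055, 0.1881, 0.0033]
tool_rot: [3.141, 0.0, 2.91]
contact_force: [0.3, 0.1, -0.2]
opening: 0.0331
grip_force: 0.0
```

Emit:
step_arm([
  [0,0,0,0,0,0,0],
  [0,0,0,0,0,0,0],
  [0,0,0,0,0,0,0],
  [0,0,0,0,0,0,0],
])

```text
time: 2.82
tool_pos: [0.5052, 0.1879, 0.0031]
tool_rot: [-3.141, -0.0, 2.91]
contact_force: [-1.5, -2.8, 2.7]
opening: 0.0225
grip_force: 45.0
```

Emit:
step_arm([
  [0,0,0,1,0,0,0],
  [0,0,0,4,0,0,0],
  [0,0,0,8,0,0,0],
  [0,0,0,12,0,0,0],
  [0,0,0,16,0,0,0],
])

```text
time: 3.23
tool_pos: [0.5043, 0.1882, 0.1645]
tool_rot: [-3.141, -0.002, 2.91]
contact_force: [1.1, -0.4, -5.6]
opening: 0.0221
grip_force: 45.0
```

Emit:
step_arm([
  [0,2,-3,4,0,0,0],
  [0,3,-6,7,0,0,0],
  [0,4,-9,10,0,0,0],
  [0,5,-13,11,0,0,0],
  [0,6,-17,11,0,0,0],
])

```text
time: 3.65
tool_pos: [0.5629, 0.031, 0.2755]
tool_rot: [3.14, 0.006, 2.912]
contact_force: [0.9, 0.2, -4.4]
opening: 0.0223
grip_force: 45.0
```

Emit:
step_arm([
  [0,7,-21,0,0,0,0],
  [0,7,-21,0,0,0,0],
  [0,7,-21,0,0,0,0],
  [0,7,-21,0,0,0,0],
  [0,7,-21,0,0,0,0],
])

```text
time: 4.07
tool_pos: [0.6276, -0.1678, 0.2713]
tool_rot: [3.141, -0.001, 2.91]
contact_force: [1.0, -0.5, -4.4]
opening: 0.0226
grip_force: 45.0
```

Emit:
step_arm([
  [0,0,0,0,0,0,0],
  [0,0,0,0,0,0,0],
  [0,0,0,0,0,0,0],
])

```text
time: 4.32
tool_pos: [0.6272, -0.1657, 0.2708]
tool_rot: [3.14, -0.002, 2.909]
contact_force: [-0.1, 0.3, -4.7]
opening: 0.0225
grip_force: 45.0
```

Run:
```python
from h import *
import pickle
s=observe(); m=camera_model('wrist'); im=read_camera('wrist'); pickle.dump(m,open('w2.pkl','wb'))
cv2.imwrite('pics/w2.png',im[:,:,::-1])
print(s['tool_pos'],s['tool_rot'],s['grip_force'],s['opening'],s['torque'])
for p in [(.542,-.257,.11),(.452,-.185,.01),(.64,-.33,.01)]: print(proj('wrist',p,m))
```

```text
[ 0.62722431 -0.16572844  0.27081792] [ 3.14035912e+00 -2.15548707e-03  2.90933505e+00] 44.99292075634003 0.022473964912805528 [0.02084734 0.01881028 0.01923132]
[224.12209927 126.32944854]
[279.12603131  44.7089841 ]
[221.35067002 199.78428554]
```

View pics/w2.png

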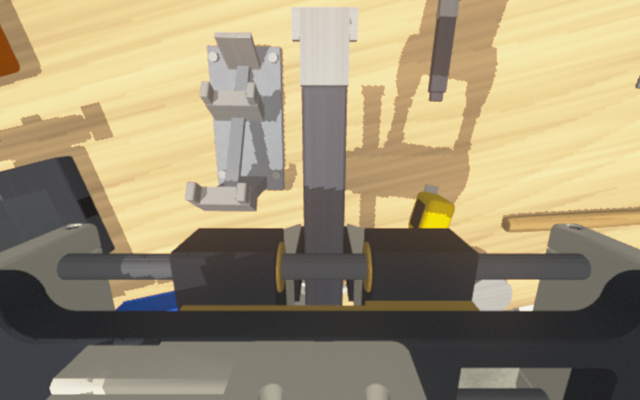

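The wrist view shows the rest unobstructed: toe stop at (236,48), low saddle at (231,100), high saddle at (222,195), base from (208,45) to (283,187). The chisel hangs straight in the gripper, edge at (324,10).

Run:
```python
import cv2
a=cv2.imread('pics/w2.png')[25:217,180:300]
cv2.imwrite('pics/w2c.png',cv2.resize(a,None,fx=3.1,fy=3.1,interpolation=cv2.INTER_CUBIC))
```

```text
(no output)
```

View pics/w2c.png

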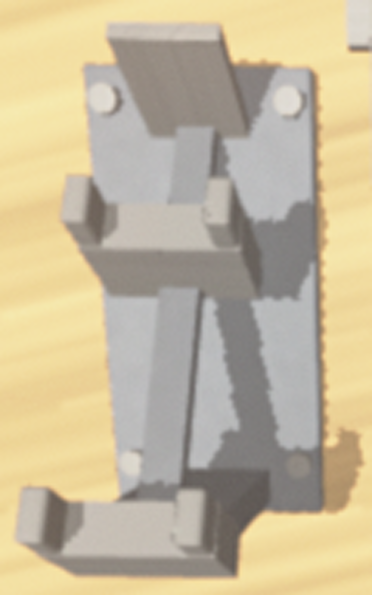

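Run:
```python
from h import *
import pickle
m=pickle.load(open('w2.pkl','rb'))
w=lambda u,v,z:onz('wrist',(180+u/3.1-.3,25+v/3.1-.3),z,m)[:2]
L=[w(88,176,.085),w(207,179,.085)];Lo=[w(64,177,.085),w(231,180,.085)]
H=[w(50,488,.145),w(180,489,.145)];Ho=[w(22,489,.145),w(206,489,.145)]
for a in (L,Lo,H,Ho): print('width',np.linalg.norm(a[0]-a[1]),'angle',np.degrees(np.arctan2(*(a[1]-a[0])[::-1]))-90,'mid',(a[0]+a[1])/2)
l=(sum(L)+sum(Lo))/4;h=(sum(H)+sum(Ho))/4
d=h-l; print('len (expect .1039)',np.linalg.norm(d),'yaw',np.degrees(np.arctan2(d[1],d[0])))
e=d/np.linalg.norm(d); print('seat est low',l+e*.0664,'high',h-e*.03755)
B=[w(u,v,.013) for u,v in [(103,99),(288,100),(131,463),(298,464)]]
print('bolts',np.array(B).round(4),'centre',np.mean(B,0)); a=B[2]-B[0];b=B[3]-B[1]; print([np.degrees(np.arctan2(x[1],x[0])) for x in (a,b)])
```

```text
width 0.04354484762647108 angle -14.608847051207036 mid [ 0.49477981 -0.24630178]
width 0.06115489985073615 angle -14.220316059973172 mid [ 0.49510701 -0.24640585]
width 0.0430480233971009 angle -13.718445464453467 mid [ 0.59541489 -0.27032878]
width 0.06098436076536605 angle -13.267464426923013 mid [ 0.5954993  -0.27070898]
len (expect .1039) 0.10337771370009317 yaw -13.518249041332147
seat est low [ 0.55950383 -0.26187515] high [ 0.5589474  -0.26174138]
bolts [[ 0.4463 -0.2753]
 [ 0.4651 -0.1973]
 [ 0.6016 -0.315 ]
 [ 0.6206 -0.2368]] centre [ 0.53340888 -0.25609421]
[np.float64(-14.320935355075495), np.float64(-14.248882690681876)]
```

Run:
```python
from h import *
import pickle
from scipy.spatial.transform import Rotation as Ro
m=pickle.load(open('w2.pkl','rb')); im=cv2.imread('pics/w2.png').astype(int)
tcp=np.array([.62722,-.16573,.27082]); R=Ro.from_euler('xyz',[3.14036,-.002155,2.909335]).as_matrix()
loc=lambda p: (R.T@(p-tcp)*1000).round(1)
print('edge',[loc(onz('wrist',p,.2742,m)) for p in [(292,9),(324,8),(356,9)]])
g=cv2.GaussianBlur(im.astype(np.uint8),(3,3),0).mean(2)
for v in range(95,215,20):
    d=np.diff(g[v].astype(float)); a=290+np.argmin(d[290:315]); b=335+np.argmax(d[335:360])
    print(v,a,b,[loc(onz('wrist',(x+1,v),.2807,m))[:2] for x in (a,b)])
```

```text
edge [array([120.3, -14.7,  -3.1]), array([120.7,   0.6,  -3.1]), array([120.3,  16. ,  -3.1])]
95 301 346 [array([ 80.8, -10.2]), array([80.8, 12.1])]
115 301 346 [array([ 71.3, -10.4]), array([71.3, 12.3])]
135 301 345 [array([ 61.4, -10.6]), array([61.4, 12. ])]
155 301 345 [array([ 51.2, -10.8]), array([51.2, 12.2])]
175 302 345 [array([ 40.6, -10.4]), array([40.6, 12.4])]
195 302 344 [array([ 29.6, -10.6]), array([29.6, 12.1])]
```

Emit:
step_arm([
  [0,-3,-2,0,-0.025,-0.102,-0.002],
  [0,-6,-4,0,-0.05,-0.204,-0.004],
  [0,-8,-6,0,-0.076,-0.306,-0.006],
  [0,-10,-8,0,-0.1,-0.408,-0.008],
  [0,-11,-8.6,0,-0.126,-0.508,-0.01],
])

```text
time: 4.78
tool_pos: [0.5156, -0.2522, 0.2726]
tool_rot: [-3.134, 0.529, 2.902]
contact_force: [1.7, 1.2, -4.1]
opening: 0.0225
grip_force: 45.0
```

Emit:
step_arm([
  [0,0,0,0,0,0,0],
  [0,0,0,0,0,0,0],
  [0,0,0,0,0,0,0],
])

```text
time: 5.03
tool_pos: [0.5184, -0.2514, 0.273]
tool_rot: [-3.137, 0.525, 2.902]
contact_force: [-0.2, -0.4, -3.8]
opening: 0.0225
grip_force: 45.0
```

```bash
cat > go.py <<'E'
from h import *
from scipy.spatial.transform import Rotation as Ro
def target(off,psi=np.radians(-13.9),seat=np.array([.5592,-.2618,.110])):
    R=Ro.from_euler('zy',[0,0]); C=Ro.from_euler('ZY',[psi,-np.pi/6]); T=C*Ro.from_matrix(np.diag([-1,1,-1]))
    cm=C.as_matrix(); return seat+cm[:,2]*(off-.0034)+cm[:,0]*.0005, T
def delta(off):
    s=observe(); p,T=target(off); print(off,((p-s['tool_pos'])*100).round(2),(T*Ro.from_euler('xyz',s['tool_rot']).inv()).as_rotvec().round(3))
E
python3 -c "
from go import *
for o in (.09,0): delta(o)
s=observe(); print(s['tool_pos'],s['qpos'].round(2) if hasattr(s['qpos'],'round') else s['qpos'],s['time'])"
```

```text
0.09 [-0.08 -0.01 -8.78] [ 0.004  0.    -0.001]
0 [  4.28  -1.09 -16.57] [ 0.004  0.    -0.001]
[ 0.51843459 -0.25142015  0.27303667] [-0.71  0.15  1.78  0.33  0.77 -2.23] 5.0333
```

Emit:
step_arm([
  [0,0,0,-3,0.004,0,0],
  [0,0,0,-6,0.004,0,0],
  [0,-0.1,0,-8.8,0.004,0,0],
  [0,-0.1,0,-8.8,0.004,0,0],
  [0,-0.1,0,-8.8,0.004,0,0],
])

```text
time: 5.45
tool_pos: [0.518, -0.2514, 0.1833]
tool_rot: [3.139, 0.521, 2.9]
contact_force: [0.6, -0.4, -3.8]
opening: 0.0225
grip_force: 45.0
```

```bash
python3 -c "
from go import *
for o in (.03,.01,0): delta(o)
for n in ('wrist','scene'): cv2.imwrite(f'pics/p_{n}.png',read_camera(n)[:,:,::-1])
"
```

```text
0.03 [ 2.87 -0.73 -5.  ] [-0.003 -0.002 -0.002]
0.01 [ 3.84 -0.97 -6.73] [-0.003 -0.002 -0.002]
0 [ 4.33 -1.09 -7.6 ] [-0.003 -0.002 -0.002]
```

View pics/p_wrist.png

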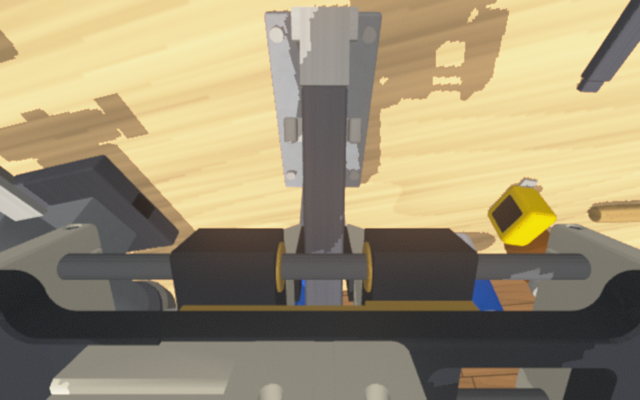

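The wrist view shows the chisel at column 324 lying centrally between the high-saddle walls at (291,130) and (355,130), aligned with the base. I'll lower it along the slope normal.

Emit:
step_arm([
  [0,1.1,-0.3,-1.9,0,0,0],
  [0,2.1,-0.5,-3.6,0,0,0],
  [0,2.9,-0.7,-5.0,0,0,0],
  [0,3.4,-0.85,-6.0,-0.003,-0.002,-0.002],
  [0,3.6,-0.9,-6.3,-0.003,-0.002,-0.002],
])

```text
time: 5.97
tool_pos: [0.5545, -0.2616, 0.1214]
tool_rot: [-3.139, 0.527, 2.899]
contact_force: [-0.1, -0.0, -4.2]
opening: 0.0224
grip_force: 45.0
```

Emit:
step_arm([
  [0,0.1,0,-0.2,0,0,0],
  [0,0.2,0,-0.4,0,0,0],
  [0,0.2,0,-0.4,0,0,0],
])

```text
time: 6.22
tool_pos: [0.5554, -0.2615, 0.1177]
tool_rot: [-3.139, 0.527, 2.898]
contact_force: [-0.5, 0.8, -4.8]
opening: 0.0224
grip_force: 45.0
```

```bash
python3 -c "
from go import *
for o in (.01,0): delta(o)"
```

```text
0.01 [ 0.11  0.04 -0.18] [0.003 0.003 0.002]
0 [ 0.59 -0.08 -1.04] [0.003 0.003 0.002]
```

Emit:
step_arm([
  [0,0.2,0,-0.3,0.003,0.003,0.002],
  [0,0.4,-0.05,-0.6,0.003,0.003,0.002],
  [0,0.45,-0.05,-0.75,0.003,0.003,0.002],
  [0,0.5,-0.05,-0.85,0.003,0.003,0.002],
  [0,0.5,-0.05,-0.85,0.003,0.003,0.002],
])

```text
time: 6.63
tool_pos: [0.5597, -0.2618, 0.1083]
tool_rot: [3.141, 0.522, 2.898]
contact_force: [-1.6, 0.5, -2.5]
opening: 0.0223
grip_force: 45.0
```

```bash
python3 -c "
from go import *
for o in (0,): delta(o)"
```

```text
0 [ 0.16 -0.05 -0.1 ] [-0.001 -0.002  0.   ]
```

Emit:
step_arm([
  [0,0.05,-0.01,-0.04,0,0,0],
  [0,0.08,-0.02,-0.08,0,0,0],
  [0,0.08,-0.02,-0.08,0,0,0],
])

```text
time: 6.88
tool_pos: [0.5598, -0.2618, 0.1083]
tool_rot: [3.141, 0.522, 2.899]
contact_force: [-13.0, 2.5, 9.6]
opening: 0.0226
grip_force: 45.0
```

Emit:
step_arm([
  [0,-0.03,0.01,0.04,0,0,0],
  [0,-0.03,0.01,0.04,0,0,0],
], grip_force=10)

```text
time: 7.05
tool_pos: [0.5599, -0.2618, 0.1082]
tool_rot: [3.141, 0.522, 2.898]
contact_force: [-8.1, 1.6, 4.4]
opening: 0.023
grip_force: 10.0
```

Emit:
step_arm([
  [0.3,0,0,0,0,0,0],
  [0.35,0,0,0,0,0,0],
  [0.45,0,0,0,0,0,0],
  [0.5,0,0,0,0,0,0],
  [0.5,0,0,0,0,0,0],
])

```text
time: 7.47
tool_pos: [0.5605, -0.262, 0.1079]
tool_rot: [3.141, 0.522, 2.899]
contact_force: [-0.1, 0.5, -0.3]
opening: 0.0451
grip_force: 0.0
```

```bash
python3 -c "
from go import *
delta(0);s=observe();print(s['contact_force'],s['opening'])
cv2.imwrite('pics/rel.png',read_camera('wrist')[:,:,::-1])"
```

```text
0 [ 0.07 -0.03 -0.06] [-0.001 -0.001  0.   ]
[-0.08751826  0.46437398 -0.30855093] 0.04505167164604085
```

View pics/rel.png

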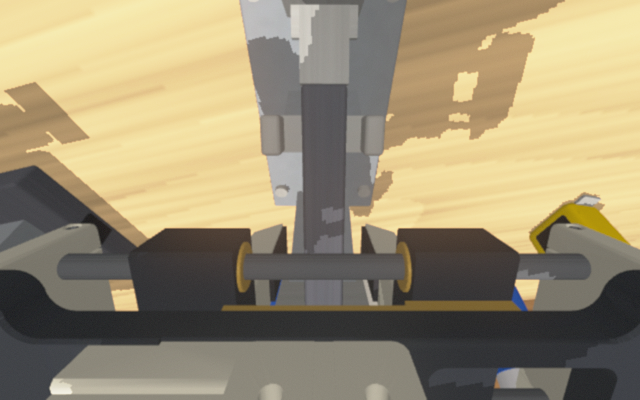

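Released: the chisel lies centred (column 324) between the low saddle's walls at (272,135) and (373,135), and the fingers are clear on both sides. I'll retreat along the normal.

Emit:
step_arm([
  [0.6,-0.5,0.1,0.9,0,0,0],
  [0.6,-1.5,0.4,2.6,0,0,0],
  [0.6,-3,0.7,5.2,0,0,0],
  [0.6,-5,1.2,8.6,0,0,0],
  [0.6,-6.5,1.6,11.5,0,0,0],
])

```text
time: 7.93
tool_pos: [0.4937, -0.2453, 0.2242]
tool_rot: [3.141, 0.521, 2.898]
contact_force: [-0.1, -0.2, 0.0]
opening: 0.0549
grip_force: 0.0
```

Emit:
step_arm([
  [0.6,-2,4,4,0,0,0],
  [0.6,-4,8,6,0,0,0],
  [0.6,-6,12,6,0,0,0],
  [0.6,-8,16,6,0,0,0],
  [0.6,-8,18,6,0,0,0],
])

```text
time: 8.35
tool_pos: [0.4148, -0.0709, 0.2836]
tool_rot: [-3.142, 0.524, 2.896]
contact_force: [1.8, 1.3, -0.1]
opening: 0.0551
grip_force: 0.0
```

Emit:
step_arm([
  [0.6,0,0,0,0,0,0],
  [0.6,0,0,0,0,0,0],
  [0.6,0,0,0,0,0,0],
  [0.6,0,0,0,0,0,0],
])

```text
time: 8.68
tool_pos: [0.4171, -0.0726, 0.2827]
tool_rot: [3.141, 0.522, 2.897]
contact_force: [-0.5, 0.2, -0.8]
opening: 0.055
grip_force: 0.0
```

```bash
python3 -c "
from go import *
a=read_camera('top')[150:280,280:500,::-1]; b=read_camera('scene')[160:350,170:390,::-1]
cv2.imwrite('pics/fin.png',np.vstack([cv2.resize(a,None,fx=2,fy=2,interpolation=2),cv2.resize(b,None,fx=2,fy=1.75,interpolation=2)])[:600])
print(observe()['tool_pos'],observe()['time'])"
```

```text
[ 0.41702252 -0.07293741  0.28224612] 8.7833
```

View pics/fin.png

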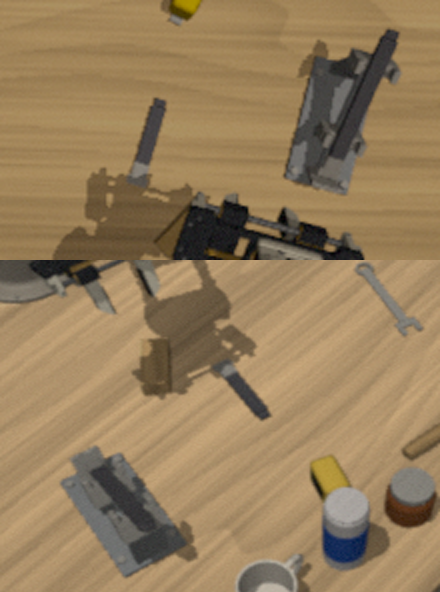

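The two views show the chisel in both saddles with its head up at top-view pixel (476,166). The short chisel is undisturbed and the arm is clear. I'll do one numeric check, then hand in.

```bash
python3 -c "
from go import *
C=Ro.from_euler('ZY',[np.radians(-13.9),-np.pi/6]).as_matrix(); s=np.array([.5592,-.2618,.11])
print('expected head px',proj('top',s+C[:,0]*.12),'edge',proj('top',s-C[:,0]*.12))
p=proj('top',s+C[:,0]*.12)
if np.hypot(*(p-[475.5,166]))<4: print(hand_in())"
```

```text
expected head px [476.70364959 163.83617295] edge [443.67257965 237.22600776]
the job is handed in; nothing more can be done
None
```

The long chisel lies in both saddles of the steel rest, edge down by the toe stop and head up. It was set down gently and released, the short chisel was left where it lay, and the job is handed in.

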